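# Knock the badges loose in a mould on the ejector station

## Task

Lay the aluminium mould with the red badges, long side across, on the ejector station's sloping bed, resting on the yellow ledge between the side cheeks; lower it there in the gripper rather than dropping it, and let go. Push the yellow treadle all the way down to its stop to charge the ejector, let it come up, then push the red plunger all the way down to its stop to fire it. Finally set the mould down flat in the steel tray, again without dropping it, and leave the empty mould, the brush and the screwdriver where they lie.

Things in the scene. Friction and masses are not known exactly. Their poses are not given: they have to be found in the camera images.
- mould: the mould to work on: aluminium plate 56 (x) x 130 (y) x 24 (z) mm, 0.42 kg, four red-and-yellow badges in its top, four small black corner pins. Origin at the centre of its underside, z up, y along its length; either way round is fine. Starts on the blue mat; grasp it across its 56 mm width at mid-length.
- empty_mould: a second mould of the same size lying beside it on the blue mat, with four dark empty cavities and no badges: leave it alone. Origin at the centre of its underside.
- bed: sloping steel bed of the blue station, rising 25 deg away from the robot. Origin on its surface (about 100 mm above the bench) where the seated mould's underside centre belongs; z square out of the bed, x up the slope, y along the ledge. A seated mould's y lies along this y. Surface x -40 to 45, y -85 to 85 mm. Side cheeks 12 mm high, inner faces at y = +-74 mm.
- ledge (a point): middle of the yellow ledge, on the bed surface; axes as the bed. Two stubs 16 mm high whose upper faces stand at bed x = -28.5 mm, at y = 35 to 65 mm either side; the 70 mm gap between them leaves room for a finger.
- mat: fixed blue mat, 250 (x) x 190 (y) x 4 mm, carrying the two moulds; on the robot's left or right. Origin at the centre of its underside.
- plunger_head (a point): centre of the top of the red plunger head (46 mm diameter, 14 mm thick) at the station's +y side; axes as the bed, so the stem is square to the bed, leaning 25 deg towards the robot; it is pushed along -z of this frame. Moves with the plunger. At rest at (0, 125, 62) mm in the bed's frame.
- plunger (a joint): plunger travel in m: 0 up, 0.018 at its stop; spring 3.5 N at the start, 10 N at the stop; springs back
- treadle_pad (a point): centre of the top of the yellow pad (60 x 50 mm) at the front end of the treadle, at the station's -y side. At rest: x points away from the robot, y along the hinge, z up; the pad rises 0.22 rad towards the robot; the hinge line is 117 mm behind this point (+x) and 35 mm below. At the stop it is 36 mm lower and slopes 0.08 rad the other way. Moves with the treadle.
- treadle (a joint): treadle angle in rad: 0 up, 0.30 at its stop; takes about 3 N at the pad to start and 9 N at the stop; springs back
- tray: fixed steel tray for finished moulds, 250 (x) x 190 (y) x 25 mm high, walls and floor 4 mm; origin at the centre of its underside, floor 4 mm above. On the other side from the mat. A brush lies in its far part (+x); the near part and the middle are free.
- brush: hand brush about 150 mm long lying in the tray along its y at about x = +90 mm: leave it alone
- screwdriver: screwdriver 180 mm long lying between the robot and the station: leave alone; origin at its middle
Not all that is in view belongs to the job. What is shaped like the mould but green, pink or purple is not meant.

How it is judged:
By the outcome, as a careful person would: the job done as asked, in the order asked, and still so for the second after the job is handed in, with the robot touching nothing.
It also fails if it takes over 72 s, if anything falls off the work surface, if the arm or the gripper's body presses on something with over 40 N, if the wrist force passes 120 N, or if a joint passes its speed limit or range.

## Robot

A 6-joint arm with a two-finger parallel gripper is mounted at the origin on the work surface. World frame = base frame: x ahead of the robot, y to its left, z up, the work surface at z = 0. Lengths are in m, angles in rad, forces in N, time in s.
With the tool pointing down it reaches from about 0.35 to 0.775 m from the base axis. Payload 7.3 kg.
Tool frame: the origin (TCP) lies midway between the tips of the shut fingers; the grasp point (between the pads) lies 19 mm behind it (tcp_to_grasp is the distance from the TCP to the grasp point, in m); z points along the fingers, y is the line along which they close (so a half turn about z gives the same grasp; the last joint's range is limited). The gripper opens to 92 mm and grips with 3 to 60 N. Pads are 19 mm wide; open, the fingers measure 130 mm over their backs; the gripper's body (75 mm by 190 mm) begins 47 mm behind the grasp point.
Start: joints at [-1.379, 0.342, 1.524, -0, 1.275, -0.146], TCP at [0.174, -0.495, 0.227] pointing down, gripper open.
Joint ranges: [-2.53, 2.53], [-0.77, 2.02], [0.04, 2.7], [-1, 4.14], [0.28, 2.66], [-3.11, 3.11]. Speed limits (rad/s): [2.57, 2.57, 3.14, 3.14, 3.14, 3.14].

## Interface

Orientations are given as [roll, pitch, yaw] about the fixed x, y, z axes, in that order (R = Rz(yaw) Ry(pitch) Rx(roll)).
In Python, from cell import observe, read_camera, calibration, hand_in, tcp_to_grasp gives the robot as it stands.
- The arm moves only by the tool send_rows, never from a script. Its argument "targets" is a list of rows, each a list of 5 numbers: the opening, from 0 (shut) to 1 (fully open), then the shift along the world's x, y, z in m, then the turn about the world's z in rad. A call has 1 to 5 rows; each row shifts and turns the commanded pose from where the row before left it; what a row does not reach is not made up. A row lasts 1/10 s, in which the tool goes at most 50 mm and 8.59 degrees, less where a joint would pass 70% of its speed; a pose out of reach is approached as far as the arm can. A call is refused whole if a number of a shift passes 0.05 or a number of a turn 0.15, either way. A call with a gripper value outside its range is refused whole. The fingers move at their own pace and stop on an object; "grip_force" is the grip in N (left out, the last holds). Time passes only in rows, so rows that do not move let the fingers close. It gives the time, the measured TCP pose, the force, the opening and the grip force at its end, in the units of the state.
- observe(): the state, without advancing time (a new reading comes with each control period).
- read_camera(name): name is "scene" or "top"; returns (picture, depth): 384x512x3 uint8, red, green, blue; 384x512 float32, m along the optical axis (not along the pixel's ray), 0 where there is no reading.
- calibration(name): a dict with "intrinsics" (3x3 intrinsics, pixels), "world_to_cam" (4x4, takes a point from world to camera coordinates). Camera axes: x right, y up, looking along -z (the intrinsics and any distortion apply to the point x, -y, -z); pixel columns grow to the right and rows downward; lengths in m; the calibration is good to about 2 mm. A picture is of the moment at which its call begins. calibration takes no time and is no camera call.
- hand_in(): hands the job in; it is judged then, once.
The state is a dict: "time": time; "qpos": joint angles; "qvel": joint speeds; "joint_efforts": joint torques, N m; "tool_pos": TCP position; "tool_rot": TCP orientation; "contact_force": force on the tool from outside, world axes, zero at the start; "torque": the same for the moment, N m; "opening": finger opening in m; "grip_force": force on a finger pad.
Only numpy, scipy, OpenCV 4.12 (cv2) and the standard library are available. Lean on these libraries where they do the work, as an engineer would, in place of code of your own. Each camera call takes 0.05 s, during which the arm holds its last target. There are 200 camera calls.

## Working session

There is one attempt and no reset: what is moved stays moved. The work goes in short steps, Python scripts to look and compute and a tool call to move; the robot and the scene stay as the last step left them, time stands still between calls to the robot, and variables do not carry over. Pictures are saved under pics/ and viewed, at most 10 in all, crops included, and the job is handed in when it is done.

Besides the shell and the picture viewer there is one more tool, called after "Emit:" as name(argument=value, ...), one argument or row to a line, values as JSON. send_rows: Moves the arm, as the interface text tells. Its arguments: {"type":"object","properties":{"targets":{"type":"array","items":{"type":"array","items":{"type":"number"}}},"grip_force":{"type":"number"}},"required":["targets"]}

```bash
mkdir -p pics; ls
cat > h.py <<'E'
import numpy as np, cv2
from cell import observe, read_camera, calibration, hand_in, tcp_to_grasp
def snap(n,tag):
    p,d=read_camera(n); cv2.imwrite(f'pics/{tag}.png',p[...,::-1]); np.savez(f'{tag}.npz',p=p,d=d); return p,d
def cloud(n,d):
    c=calibration(n);K=np.array(c['intrinsics']);T=np.linalg.inv(np.array(c['world_to_cam']))
    v,u=np.mgrid[:d.shape[0],:d.shape[1]]
    X=np.stack([(u-K[0,2])/K[0,0]*d,-(v-K[1,2])/K[1,1]*d,-d,np.ones_like(d)],-1)
    return (X@T.T)[...,:3]
def ray(n,uv,z):
    c=calibration(n);K=np.array(c['intrinsics']);T=np.linalg.inv(np.array(c['world_to_cam']))
    uv=np.atleast_2d(uv).astype(float)
    D=np.stack([(uv[:,0]-K[0,2])/K[0,0],-(uv[:,1]-K[1,2])/K[1,1],-np.ones(len(uv))],-1)@T[:3,:3].T
    o=T[:3,3]; return o+D*((z-o[2])/D[:,2])[:,None]
E
python3 - <<'E'
from h import *
for n in('scene','top'):
    snap(n,n+'0'); print(n,{k:(np.round(v,4).tolist() if k!='x' else 0) for k,v in calibration(n).items()})
a=[cv2.imread(f'pics/{n}0.png') for n in('scene','top')]
print(observe(),tcp_to_grasp)
E
```

```text
pics
scene {'intrinsics': [[352.4894, 0.0, 259.7029], [0.0, 352.4894, 189.1533], [0.0, 0.0, 1.0]], 'world_to_cam': [[0.3635, 0.9316, 0.0097, -0.1679], [-0.6353, 0.2402, 0.7339, 0.227], [0.6814, -0.2729, 0.6791, -1.425], [0.0, 0.0, 0.0, 1.0]]}
top {'intrinsics': [[500.1347, 0.0, 249.3376], [0.0, 500.1347, 197.2152], [0.0, 0.0, 1.0]], 'world_to_cam': [[0.0161, -0.9998, 0.0092, -0.0165], [0.9936, 0.0171, 0.112, -0.5054], [-0.1121, 0.0074, 0.9937, -1.6827], [0.0, 0.0, 0.0, 1.0]]}
{'time': 0.1, 'qpos': array([-1.37899765e+00,  3.42651885e-01,  1.52492537e+00, -1.70745154e-05,
        1.27537251e+00, -1.46008560e-01]), 'qvel': array([ 0.00093863, -0.00098784, -0.00244038, -0.0021978 , -0.00126339,
       -0.00013311]), 'joint_efforts': array([ 1.17276752e-03, -4.32005560e+01, -2.44693726e+01,  7.18858279e-02,
        5.26564009e-02, -5.08525966e-05]), 'tool_pos': array([ 0.17393795, -0.49497017,  0.2261137 ]), 'tool_rot': array([-3.14024760e+00, -1.81292760e-04,  3.37812096e-01]), 'contact_force': array([-0.21850268,  0.44944095,  0.01316554]), 'torque': array([-0.01306866,  0.01946064,  0.04436208]), 'grip_force': 0.0, 'opening': 0.09203550837427905} 0.0188
```

View pics/top0.png

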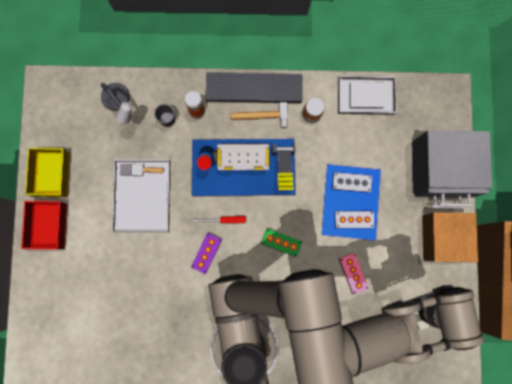

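View pics/scene0.png

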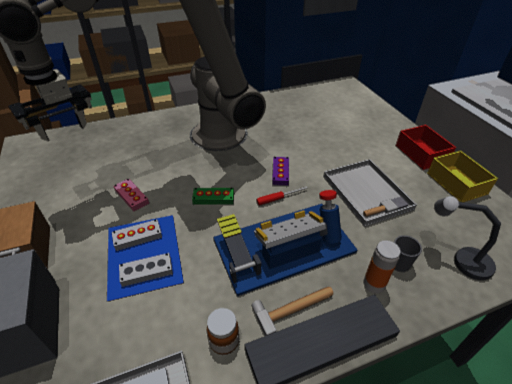

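The top view shows the badge mould at about (355,220), the empty mould at (352,182) and the tray at (141,196). It also shows the plunger at (204,162), the treadle pad at (286,182), the bed at (243,157) and the screwdriver at (230,219). The scene view has the badge mould at (136,234) and the bed at (292,230), and I see only a low base plate behind the bed. Next I'll measure these positions.

```bash
cat > m0.py <<'E'
from h import *
def blobs(p,lo,hi,box,mn=8):
    h=cv2.cvtColor(p,cv2.COLOR_RGB2HSV); m=cv2.inRange(h,lo,hi); k=np.zeros_like(m); x0,y0,x1,y1=box;k[y0:y1,x0:x1]=1;m=m*k
    n,l,s,c=cv2.connectedComponentsWithStats(m); return [(l==i) for i in range(1,n) if s[i,4]>=mn]
if __name__=='__main__':
  np.set_printoptions(precision=4,suppress=True)
  boxes={'top':dict(station=(185,135,300,200),mat=(315,160,390,245)),'scene':dict(station=(210,185,360,290),mat=(100,210,190,300))}
  for n in('top','scene'):
    z=np.load(n+'0.npz');p,d=z['p'],z['d'];C=cloud(n,d);print('==',n)
    b=boxes[n]
    for nm,lo,hi,bx in[('red badge',(0,120,80),(10,255,255),b['mat']),('plunger',(0,150,80),(6,255,255),b['station']),('plunger2',(174,150,80),(180,255,255),b['station']),('yellow',(22,120,100),(34,255,255),b['station']),('mat',(100,120,60),(125,255,255),b['mat']),('white',(0,0,120),(180,60,255),b['mat']),('bed',(0,0,140),(180,70,255),b['station'])]:
      for m in blobs(p,lo,hi,bx):
        v,u=np.nonzero(m);X=C[m];X=X[d[m]>0]
        r=cv2.minAreaRect(np.stack([u,v],1).astype(np.float32))
        print(nm,m.sum(),'uv',np.round([u.mean(),v.mean()],1),'med',np.median(X,0),'p2',np.percentile(X,3,0),'p98',np.percentile(X,97,0),'rect',np.round(r[1],1),round(r[2]))
  # bed plane + tray
  z=np.load('top0.npz');C=cloud('top',z['d'])
  for nm,(a,c,e,f) in dict(bed=(226,150,264,164),tray=(120,185,162,225),bench=(180,205,190,230),matL=(330,198,372,206)).items():
    X=C[c:f,a:e].reshape(-1,3);A=np.c_[X[:,:2],np.ones(len(X))];k=np.linalg.lstsq(A,X[:,2],rcond=None)[0];print(nm,X.mean(0),'slope',k[:2],np.std(A@k-X[:,2]))
E
python3 m0.py
python3 - <<'E'
import cv2
a=cv2.imread('pics/top0.png')[130:250,100:400];cv2.imwrite('pics/c1.png',cv2.resize(a,None,fx=2.66,fy=2.66,interpolation=cv2.INTER_CUBIC))
a=cv2.imread('pics/scene0.png')[180:300,200:360];cv2.imwrite('pics/c2.png',cv2.resize(a,None,fx=5,fy=5,interpolation=cv2.INTER_CUBIC))
E
```

```text
== top
red badge 11 uv [359.2 219. ] med [ 0.4371 -0.3833  0.0278] p2 [ 0.4299 -0.3916  0.0206] p98 [ 0.4444 -0.3766  0.0368] rect [4. 4.] 90
red badge 12 uv [367. 219.] med [ 0.4376 -0.4099  0.0262] p2 [ 0.4308 -0.4183  0.0231] p98 [ 0.4447 -0.403   0.0357] rect [4. 4.] 90
plunger 102 uv [204.1 161.7] med [0.6019 0.139  0.1577] p2 [0.5877 0.123  0.1457] p98 [0.6168 0.1547 0.1654] rect [11. 10.] 90
plunger2 46 uv [204.4 162.7] med [0.5981 0.1377 0.1546] p2 [0.5836 0.1174 0.1444] p98 [0.6209 0.1585 0.1627] rect [12.7 12.7] 45
yellow 59 uv [218.6 156.7] med [0.6294 0.0945 0.1093] p2 [0.6053 0.0906 0.0723] p98 [0.6529 0.1031 0.1242] rect [16.  3.] 90
yellow 51 uv [267.  156.3] med [ 0.6326 -0.0634  0.1117] p2 [ 0.6086 -0.0671  0.0995] p98 [ 0.6565 -0.0594  0.1232] rect [17.  2.] 90
yellow 22 uv [227.8 168. ] med [0.5931 0.0647 0.0963] p2 [0.5894 0.0544 0.0904] p98 [0.5982 0.0757 0.1059] rect [2. 7.] 90
yellow 22 uv [258.2 168. ] med [ 0.595  -0.0346  0.1003] p2 [ 0.5913 -0.0458  0.0939] p98 [ 0.5987 -0.0247  0.1073] rect [7. 2.] 0
yellow 257 uv [285.1 180.7] med [ 0.5559 -0.1254  0.0841
[... 3120 characters left out ...]
 [69.  7.] 90
white 621 uv [144.5 267.1] med [ 0.5742 -0.3652  0.0271] p2 [ 0.5424 -0.4241  0.0247] p98 [ 0.5961 -0.3035  0.0297] rect [16.7 52.4] 76
bed 327 uv [351.7 193.8] med [0.498  0.3073 0.0033] p2 [0.456  0.2874 0.0001] p98 [0.5651 0.3465 0.0061] rect [27. 22.] 90
bed 33 uv [244.  265.4] med [ 0.6769 -0.1273  0.0553] p2 [ 0.6739 -0.149   0.053 ] p98 [ 0.6798 -0.1035  0.0569] rect [ 1.6 19. ] 72
bed [0.6308 0.0105 0.1097] slope [-3.9247 -0.0671] 0.061187027201435346
tray [0.4755 0.3645 0.0185] slope [-0.8246 -1.751 ] 0.12079531569716925
bench [ 0.4363  0.215  -0.0016] slope [-0.0234  0.0065] 0.004264734045003555
matL [ 0.4996 -0.3603  0.0021] slope [0.0002 0.0009] 0.004187804806516373
```

View pics/c1.png

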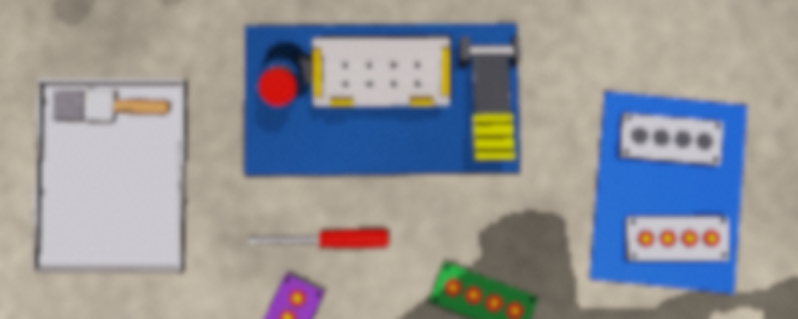

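View pics/c2.png

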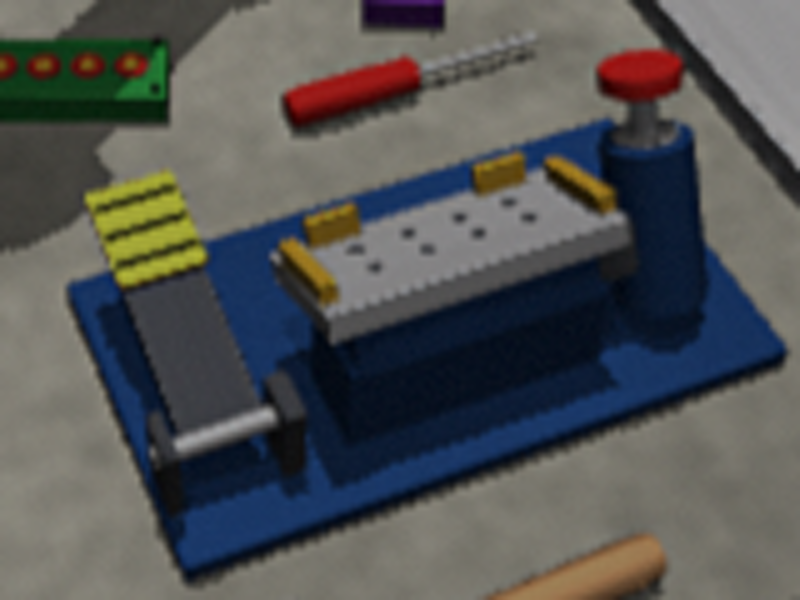

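The crops show the bed with its cheeks, the two yellow stubs on the robot's side, and free space behind the bed. The plunger is on the +y side and the treadle on the -y side. Now for precise poses.

```bash
cat > m1.py <<'E'
from h import *
from m0 import blobs
np.set_printoptions(precision=4,suppress=True)
def wrect(n,m,z):
    c=max(cv2.findContours(m.astype(np.uint8),cv2.RETR_EXTERNAL,cv2.CHAIN_APPROX_NONE)[0],key=cv2.contourArea)[:,0]
    W=ray(n,c,z)[:,:2]; r=cv2.minAreaRect((W*1000).astype(np.float32)); return np.array(r[0]),np.array(r[1]),r[2]
T=np.load('top0.npz');S=np.load('scene0.npz')
print('mould/empty top'); 
for m in blobs(T['p'],(0,0,120),(180,60,255),(315,160,390,245),300):
    if m.sum()<1000: print(wrect('top',m,.028))
for m in blobs(S['p'],(0,0,120),(180,60,255),(100,210,180,290),300):
    if m.sum()<800: print('scene',wrect('scene',m,.028))
for m in blobs(T['p'],(100,120,60),(125,255,255),(315,160,390,245),300): print('mat',wrect('top',m,.004))
# station base plate
for m in blobs(T['p'],(100,120,40),(125,255,255),(185,135,300,200),300): print('base',wrect('top',cv2.dilate(m.astype(np.uint8),np.ones((3,3))),.01), wrect('top',m,.01))
# tray
m=blobs(T['p'],(0,0,120),(180,60,255),(112,160,172,234),800)
for k in m: print('tray',wrect('top',k,.004))
# bed plane, both views
P=[]
C=cloud('top',T['d']);P.append(C[147:165,228:262].reshape(-1,3)); 
C=cloud('scene',S['d']);X=C.reshape(-1,3);P.append(X[(abs(X[:,1]-.015)<.06)&(abs(X[:,0]-.635)<.025)&(X[:,2]>.07)&(X[:,2]<.13)])
for X in P:
    w=np.ones(len(X),bool)
    for _ in range(6):
        A=np.c_[X[:,0]-.63,X[:,1]-.0155,np.ones(len(X))];k=np.linalg.lstsq(A[w],X[w,2],rcond=None)[0];r=abs(A@k-X[:,2]);w=r<max(.008,2*np.median(r)) 
    print('bed plane (gradx,grady,z at .63,.0155)',k,w.sum(),len(X))
# stubs/cheeks rays across both views
for nm,u1,u2 in[('stub+',(227.8,168),None),]: pass
for nm,b in(('+y',(222,165,235,172)),('-y',(252,165,266,172))):
    m=blobs(T['p'],(20,100,90),(36,255,255),b)[0];v,u=np.nonzero(m);print('stub',nm,ray('top',[[u.mean(),v.mean()],[u.min()-.5,v.mean()],[u.max()+.5,v.mean()],[u.mean(),v.min()-.5]],.1025))
for nm,b in(('+y',(212,145,222,168)),('-y',(264,145,270,168))):
    m=blobs(T['p'],(20,100,90),(36,255,255),b)[0];v,u=np.nonzero(m);print('cheek',nm,ray('top',[[u.mean(),v.mean()],[u.min()-.5,v.mean()],[u.max()+.5,v.mean()]],.111))
for z in(.156,): print('plunger',ray('top',[204.2,162.2],z))
print('pad',ray('top',[285.1,180.7],.083))
E
python3 m1.py
```

```text
mould/empty top
(array([ 564.6955, -358.9927]), array([129.3378,  55.2189]), 86.18920135498047)
(array([ 437.0643, -366.6608]), array([ 54.6871, 130.4015]), 0.9515755772590637)
scene (array([ 437.3119, -280.0361]), array([175.1834, 103.0341]), 37.55022430419922)
scene (array([ 440.8338, -370.8995]), array([ 54.3162, 128.2676]), 1.301019549369812)
scene (array([ 501.8275, -462.619 ]), array([ 18.9252, 200.9872]), 86.27880096435547)
scene (array([ 569.5071, -363.8802]), array([127.9696,  54.6016]), 86.46054077148438)
mat (array([ 498.7394, -361.3677]), array([186.7743, 247.9434]), 85.22834777832031)
base (array([613.7922,  15.9705]), array([202.7006, 361.3642]), 1.8207465410232544) (array([613.7448,  16.0383]), array([195.5435, 354.3048]), 1.8220272064208984)
tray (array([505.4199, 366.1073]), array([257.9616, 205.6465]), 1.927194595336914)
bed plane (gradx,grady,z at .63,.0155) [0.47   0.0055 0.0991] 582 612
bed plane (gradx,grady,z at .63,.0155) [0.4659 0.0123 0.0983] 416 416
stub +y [[0.5929 0.0643 0.1025]
 [0.5926 0.0791 0.1025]
 [0.5931 0.0494 0.1025]
 [0.5979 0.0644 0.1025]]
stub -y [[ 0.5947 -0.0351  0.1025]
 [ 0.5945 -0.0197  0.1025]
 [ 0.595  -0.0494  0.1025]
 [ 0.5996 -0.035   0.1025]]
cheek +y [[0.6293 0.0957 0.111 ]
 [0.6291 0.1025 0.111 ]
 [0.6294 0.0894 0.111 ]]
cheek -y [[ 0.6319 -0.0634  0.111 ]
 [ 0.6318 -0.0584  0.111 ]
 [ 0.632  -0.0683  0.111 ]]
plunger [[0.601  0.1385 0.156 ]]
pad [[ 0.5568 -0.1257  0.083 ]]
```

Emit:
send_rows(
  targets=[
    [1,0.029,0.014,0,0.139],
    [1,0.029,0.014,0,0.139],
    [1,0.029,0.014,0,0.139],
    [1,0.029,0.014,0,0.139],
    [1,0.029,0.014,0,0.139],
  ],
  grip_force=25,
)

```text
time: 0.6
tool_pos: [0.32, -0.4245, 0.2264]
tool_rot: [-3.141, -0.0, 1.038]
contact_force: [0.0, -0.6, 0.3]
opening: 0.0917
grip_force: 0.0
```

Emit:
send_rows(
  targets=[
    [1,0.029,0.014,0,0.139],
    [1,0.029,0.014,0,0.139],
    [1,0.029,0.014,0,0.139],
    [1,0.031,0.016,0,0.139],
    [1,0,0,-0.05,0],
  ],
)

```text
time: 1.1
tool_pos: [0.443, -0.3682, 0.1817]
tool_rot: [3.131, 0.01, 1.597]
contact_force: [-0.2, -2.4, -0.6]
opening: 0.0919
grip_force: 0.0
```

Emit:
send_rows(
  targets=[
    [1,0,0,-0.05,0],
    [1,0,0,-0.04,0],
    [1,0,0,0,0],
  ],
)

```text
time: 1.4
tool_pos: [0.4342, -0.3642, 0.0812]
tool_rot: [-3.134, -0.009, 1.589]
contact_force: [-0.3, -0.8, -0.4]
opening: 0.0916
grip_force: 0.0
```

Emit:
send_rows(
  targets=[
    [1,0,0,-0.03,0],
    [1,0,0,-0.025,0],
    [1,0,0,-0.015,0],
    [1,0,0,0,0],
    [1,0,0,0,0],
  ],
)

```text
time: 1.9
tool_pos: [0.4378, -0.3683, 0.0185]
tool_rot: [3.14, 0.002, 1.589]
contact_force: [0.2, 0.8, 0.1]
opening: 0.0917
grip_force: 0.0
```

Emit:
send_rows(
  targets=[
    [1,0,0,-0.008,0],
    [1,0,0,-0.002,0],
    [0.5,0,0,0,0],
    [0.5,0,0,0,0],
    [0.5,0,0,0,0],
  ],
)

```text
time: 2.4
tool_pos: [0.4371, -0.3675, 0.007]
tool_rot: [3.141, 0.0, 1.589]
contact_force: [-0.1, 0.0, -0.1]
opening: 0.0725
grip_force: 0.0
```

Emit:
send_rows(
  targets=[
    [0.5,0,0,0,0],
    [0.5,0,0,0,0],
    [0.5,0,0,0,0],
  ],
)

```text
time: 2.7
tool_pos: [0.4371, -0.3674, 0.0068]
tool_rot: [3.141, 0.0, 1.589]
contact_force: [0.2, 0.3, 1.9]
opening: 0.0561
grip_force: 25.0
```

Emit:
send_rows(
  targets=[
    [0.5,0,0,0.02,0],
    [0.5,0,0,0.045,0],
    [0.5,0,0,0.05,0],
    [0.5,0,0,0.05,0],
    [0.5,0,0.01,0.048,0],
  ],
  grip_force=35,
)

```text
time: 3.2
tool_pos: [0.4365, -0.3577, 0.2212]
tool_rot: [-3.141, -0.0, 1.588]
contact_force: [1.5, -0.7, -2.3]
opening: 0.0558
grip_force: 35.0
```

Emit:
send_rows(
  targets=[
    [0.5,0.02,0.033,0,0],
    [0.5,0.022,0.04,0,0],
    [0.5,0.022,0.04,0,0],
    [0.5,0.022,0.04,0,0],
    [0.5,0.022,0.04,0,0],
  ],
)

```text
time: 3.7
tool_pos: [0.5451, -0.1625, 0.2191]
tool_rot: [-3.14, -0.001, 1.589]
contact_force: [0.8, -0.5, -4.1]
opening: 0.0557
grip_force: 35.0
```

Emit:
send_rows(
  targets=[
    [0.5,0.022,0.04,0,0],
    [0.5,0.022,0.04,0,0],
    [0.5,0.022,0.04,0,0],
    [0.5,0.022,0.04,0,0],
    [0.5,0.019,0.02,0,0],
  ],
)

```text
time: 4.2
tool_pos: [0.6521, 0.0196, 0.2187]
tool_rot: [-3.14, -0.001, 1.592]
contact_force: [0.1, -0.9, -3.8]
opening: 0.0561
grip_force: 35.0
```

Emit:
send_rows(
  targets=[
    [0.5,0,0,0,0.004],
    [0.5,0,0,0,0],
    [0.5,0,0,0,0],
  ],
)

```text
time: 4.5
tool_pos: [0.6513, 0.0147, 0.2191]
tool_rot: [-3.14, 0.0, 1.592]
contact_force: [0.4, -0.8, -3.4]
opening: 0.0554
grip_force: 35.0
```

Run:
```python
from h import *
for n in('scene','top'): snap(n,n+'1')
a=cv2.resize(cv2.imread('pics/scene1.png')[110:290,180:400],None,fx=2.7,fy=2.7);cv2.imwrite('pics/c3.png',a)
print(observe()['tool_pos'],observe()['time'])
```

```text
[0.65146509 0.0144692  0.21971659] 4.6
```

View pics/c3.png

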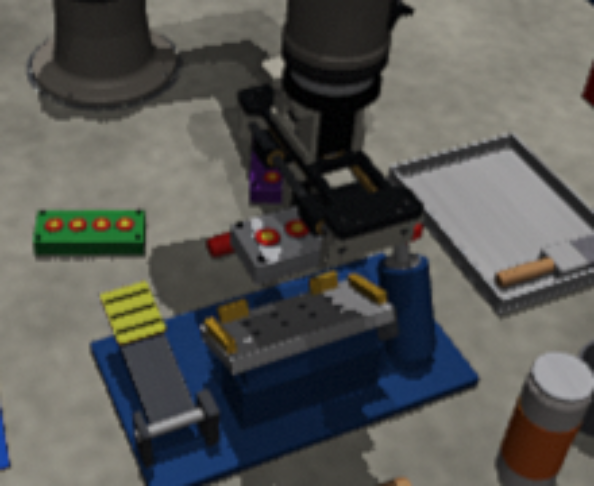

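The scene crop shows the mould level in the gripper above the bed, around (270,245), and clear of everything. I'll lower it onto the bed's back edge.

Emit:
send_rows(
  targets=[
    [0.5,0,0.001,-0.035,0],
    [0.5,0,0,-0.035,0],
    [0.5,0,0,-0.018,0],
    [0.5,0,0,0,0],
    [0.5,0,0,0,0],
  ],
)

```text
time: 5.1
tool_pos: [0.6523, 0.0159, 0.1326]
tool_rot: [3.141, 0.0, 1.592]
contact_force: [1.2, 0.0, -3.0]
opening: 0.0557
grip_force: 35.0
```

Emit:
send_rows(
  targets=[
    [0.5,0,0,-0.002,0],
    [0.5,0,0,-0.002,0],
    [0.5,0,0,0,0],
  ],
  grip_force=20,
)

```text
time: 5.4
tool_pos: [0.6522, 0.0166, 0.1284]
tool_rot: [3.14, 0.0, 1.593]
contact_force: [0.8, 0.5, -3.1]
opening: 0.0557
grip_force: 20.0
```

Emit:
send_rows(
  targets=[
    [0.5,0,0,-0.002,0],
    [0.5,0,0,-0.002,0],
    [0.5,0,0,0,0],
  ],
)

```text
time: 5.7
tool_pos: [0.6518, 0.0167, 0.1234]
tool_rot: [-3.141, -0.0, 1.593]
contact_force: [1.0, -0.6, -3.1]
opening: 0.0558
grip_force: 20.0
```

Emit:
send_rows(
  targets=[
    [0.5,0,0,-0.002,0],
    [0.5,0,0,0,0],
  ],
)

```text
time: 5.9
tool_pos: [0.6522, 0.0167, 0.1219]
tool_rot: [3.141, 0.0, 1.593]
contact_force: [0.3, -0.5, -2.7]
opening: 0.056
grip_force: 20.0
```

Emit:
send_rows(
  targets=[
    [0.5,0,0,-0.001,0],
    [0.5,0,0,0,0],
  ],
)

```text
time: 6.1
tool_pos: [0.6522, 0.0167, 0.1217]
tool_rot: [3.141, 0.0, 1.593]
contact_force: [-2.5, -0.2, 3.8]
opening: 0.0559
grip_force: 20.0
```

Emit:
send_rows(
  targets=[
    [0.5,0,0,-0.002,0],
    [0.5,0,0,0,0],
  ],
  grip_force=12,
)

```text
time: 6.3
tool_pos: [0.6519, 0.0167, 0.1204]
tool_rot: [3.141, 0.0, 1.593]
contact_force: [-5.2, 0.7, 8.9]
opening: 0.0564
grip_force: 12.0
```

Emit:
send_rows(
  targets=[
    [0.5,0,0,-0.002,0],
    [0.5,0,0,0,0],
  ],
  grip_force=8,
)

```text
time: 6.5
tool_pos: [0.6514, 0.0167, 0.1177]
tool_rot: [-3.141, 0.0, 1.593]
contact_force: [-6.6, 0.3, 6.6]
opening: 0.0575
grip_force: 8.0
```

Emit:
send_rows(
  targets=[
    [0.5,0,0,-0.002,0],
    [0.5,0,0,0,0],
  ],
)

```text
time: 6.7
tool_pos: [0.6509, 0.0167, 0.1153]
tool_rot: [-3.14, 0.0, 1.593]
contact_force: [-6.7, -0.2, 5.6]
opening: 0.0584
grip_force: 8.0
```

Run:
```python
from h import *
p,d=snap('scene','scene2')
a=cv2.resize(cv2.imread('pics/scene2.png')[170:280,215:355],None,fx=5,fy=5,interpolation=cv2.INTER_CUBIC);cv2.imwrite('pics/c4.png',a)
```

```text
(no output)
```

View pics/c4.png

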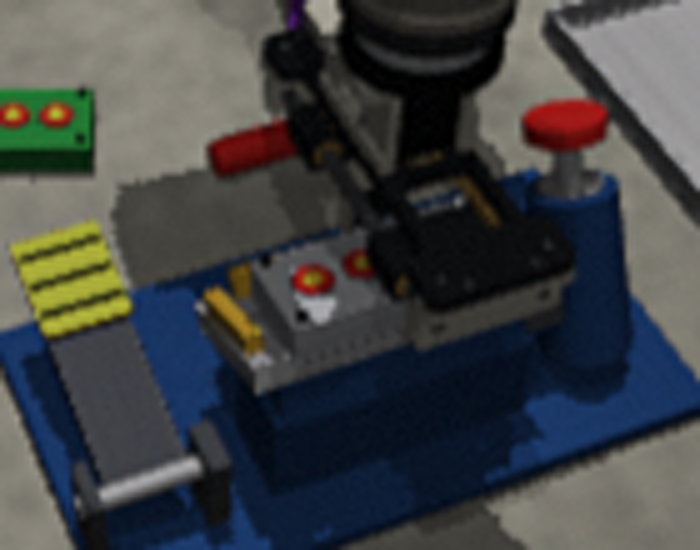

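The crop shows the mould on the bed's back edge, starting to tilt between the fingers, with the left badges at (315,280). I'll keep lowering with a light grip.

Emit:
send_rows(
  targets=[
    [0.5,0,0,-0.002,0],
    [0.5,0,0,0,0],
  ],
  grip_force=5,
)

```text
time: 6.95
tool_pos: [0.6508, 0.0167, 0.1126]
tool_rot: [-3.139, -0.0, 1.593]
contact_force: [-5.9, -0.7, 2.7]
opening: 0.0591
grip_force: 5.0
```

Emit:
send_rows(
  targets=[
    [0.5,0,0,-0.002,0],
    [0.5,0,0,0,0],
  ],
)

```text
time: 7.15
tool_pos: [0.6507, 0.0167, 0.1104]
tool_rot: [-3.139, -0.0, 1.593]
contact_force: [-6.2, 0.5, 1.3]
opening: 0.0594
grip_force: 5.0
```

Emit:
send_rows(
  targets=[
    [0.65,0,0,0,0],
    [0.655,0,0,0,0],
    [0.66,0,0,0,0],
    [0.664,0,0,0,0],
    [0.664,0,0,0,0],
  ],
)

```text
time: 7.65
tool_pos: [0.6518, 0.0167, 0.1106]
tool_rot: [-3.141, -0.0, 1.593]
contact_force: [-4.0, -0.5, -0.2]
opening: 0.0611
grip_force: 1.7
```

```bash
cat > fit.py <<'E'
# plane of the mould top in the scene view: points of grey/white colour near given box
from h import *
import sys
def top(tag,box,n='scene',z0=.115,z1=.2):
    z=np.load(tag+'.npz');p,d=z['p'],z['d'];X=cloud(n,d);h=cv2.cvtColor(p,cv2.COLOR_RGB2HSV)
    x0,y0,x1,y1=box;m=np.zeros(d.shape,bool);m[y0:y1,x0:x1]=1
    m&=(h[...,1]<70)&(h[...,2]>60)&(X[...,2]>z0)&(X[...,2]<z1)
    return X[m],m
E
python3 - <<'E'
from h import *
p,d=snap('scene','scene3')
X=cloud('scene',d)
np.set_printoptions(precision=4,suppress=True)
# section through mould at y in [-.06,-.02]: x,z profile
P=X.reshape(-1,3);P=P[(P[:,1]>-.045)&(P[:,1]<-.02)&(P[:,2]>.07)&(P[:,2]<.2)]
for a in np.arange(.58,.70,.006):
    q=P[(P[:,0]>=a)&(P[:,0]<a+.006)]
    if len(q):print(round(a+.003,3),len(q),np.percentile(q[:,2],[10,50,90]))
E
```

```text
0.595 10 [0.0979 0.1419 0.1933]
0.601 10 [0.0996 0.1415 0.1955]
0.607 10 [0.0921 0.1824 0.1979]
0.613 6 [0.1881 0.1928 0.1974]
0.619 5 [0.1845 0.1913 0.1951]
0.625 11 [0.1297 0.1315 0.1831]
0.631 11 [0.1317 0.1323 0.134 ]
0.637 16 [0.1334 0.1344 0.1355]
0.643 10 [0.1345 0.1373 0.1384]
0.649 16 [0.1365 0.1387 0.1403]
0.655 16 [0.1385 0.1401 0.1418]
0.661 21 [0.1394 0.1401 0.141 ]
0.667 11 [0.1399 0.141  0.1422]
0.673 26 [0.0915 0.142  0.1438]
0.679 127 [0.0834 0.109  0.1424]
0.685 49 [0.0742 0.122  0.1302]
0.691 1 [0.1898 0.1898 0.1898]
```

Emit:
send_rows(
  targets=[
    [0.67,0,0,0,0],
    [0.675,0,0,0,0],
    [0.68,0,0,0,0],
    [0.69,0,0,0,0],
    [0.69,0,0,0,0],
  ],
)

```text
time: 8.2
tool_pos: [0.6522, 0.0166, 0.1108]
tool_rot: [3.141, 0.0, 1.593]
contact_force: [-1.5, 0.1, -0.7]
opening: 0.0633
grip_force: 0.8
```

```bash
cat > prof.py <<'E'
from h import *
import sys
tag=sys.argv[1];p,d=snap('scene',tag);X=cloud('scene',d)
np.set_printoptions(precision=4,suppress=True)
P=X.reshape(-1,3)
for lo,hi in((-.045,-.02),(.055,.075)):
  Q=P[(P[:,1]>lo)&(P[:,1]<hi)&(P[:,2]>.09)&(P[:,2]<.165)]
  print('y',lo,hi,[(round(a+.003,3),len(q),round(float(np.median(q[:,2])),4)) for a in np.arange(.585,.70,.006) for q in [Q[(Q[:,0]>=a)&(Q[:,0]<a+.006)]] if len(q)>3])
E
python3 prof.py scene4
```

```text
y -0.045 -0.02 [(np.float64(0.594), 4, 0.0988), (np.float64(0.6), 12, 0.1008), (np.float64(0.624), 5, 0.1263), (np.float64(0.63), 10, 0.1293), (np.float64(0.636), 14, 0.1314), (np.float64(0.642), 11, 0.1345), (np.float64(0.648), 15, 0.1368), (np.float64(0.654), 17, 0.1381), (np.float64(0.66), 15, 0.139), (np.float64(0.666), 13, 0.1414), (np.float64(0.672), 23, 0.142), (np.float64(0.678), 91, 0.1291), (np.float64(0.684), 28, 0.1264)]
y 0.055 0.075 [(np.float64(0.594), 7, 0.0999), (np.float64(0.6), 6, 0.1014), (np.float64(0.624), 5, 0.129), (np.float64(0.63), 6, 0.1308)]
```

Emit:
send_rows(
  targets=[
    [0.7,0,0,0,0],
    [0.705,0,0,0,0],
    [0.71,0,0,0,0],
    [0.715,0,0,0,0],
    [0.72,0,0,0,0],
  ],
)

```text
time: 8.75
tool_pos: [0.6525, 0.0166, 0.1111]
tool_rot: [3.14, 0.0, 1.593]
contact_force: [-0.2, 0.3, 0.0]
opening: 0.0662
grip_force: 0.0
```

```bash
python3 prof.py scene5
```

```text
y -0.045 -0.02 [(np.float64(0.6), 16, 0.0999), (np.float64(0.606), 9, 0.099), (np.float64(0.624), 5, 0.1233), (np.float64(0.63), 11, 0.1243), (np.float64(0.636), 8, 0.1264), (np.float64(0.642), 9, 0.1309), (np.float64(0.648), 12, 0.1347), (np.float64(0.654), 14, 0.1365), (np.float64(0.66), 13, 0.1384), (np.float64(0.666), 10, 0.1408), (np.float64(0.672), 33, 0.1421), (np.float64(0.678), 89, 0.1277), (np.float64(0.684), 22, 0.1253)]
y 0.055 0.075 [(np.float64(0.594), 6, 0.0999), (np.float64(0.6), 14, 0.099), (np.float64(0.624), 9, 0.1242)]
```

Emit:
send_rows(
  targets=[
    [0.74,0,0,0,0],
    [0.75,0,-0.001,0.004,0],
    [0.75,0,0,0.008,0],
    [0.75,0,0,0,0],
    [0.75,0,0,0,0],
  ],
)

```text
time: 9.3
tool_pos: [0.6523, 0.0156, 0.1233]
tool_rot: [3.14, 0.0, 1.593]
contact_force: [0.2, 0.3, 0.3]
opening: 0.0686
grip_force: 0.0
```

```bash
python3 prof.py scene6
```

```text
y -0.045 -0.02 [(np.float64(0.594), 4, 0.0992), (np.float64(0.6), 11, 0.1001), (np.float64(0.606), 12, 0.0991), (np.float64(0.63), 14, 0.1246), (np.float64(0.636), 8, 0.1269), (np.float64(0.642), 8, 0.1312), (np.float64(0.648), 11, 0.134), (np.float64(0.654), 16, 0.1361), (np.float64(0.66), 13, 0.1389), (np.float64(0.666), 13, 0.1411), (np.float64(0.672), 26, 0.1417), (np.float64(0.678), 101, 0.1265), (np.float64(0.684), 17, 0.1257)]
y 0.055 0.075 [(np.float64(0.672), 6, 0.0923)]
```

Emit:
send_rows(
  targets=[
    [0.75,-0.006,0,0,0],
    [0.75,-0.003,0,0,0],
    [0.75,-0.003,0,0,0],
    [0.75,-0.003,0,0,0],
    [0.75,0,0,0,0],
  ],
)

```text
time: 9.85
tool_pos: [0.6365, 0.0157, 0.1228]
tool_rot: [-3.141, -0.0, 1.593]
contact_force: [-0.1, 1.1, -0.3]
opening: 0.069
grip_force: 0.0
```

Emit:
send_rows(
  targets=[
    [0.75,-0.003,0,0,0],
    [0.75,-0.003,0,0,0],
    [0.75,-0.003,0,0,0],
    [0.75,-0.003,0,0,0],
    [0.75,0,0,0,0],
  ],
)

```text
time: 10.35
tool_pos: [0.6245, 0.0157, 0.1228]
tool_rot: [-3.141, -0.0, 1.593]
contact_force: [0.0, -0.2, -0.5]
opening: 0.0689
grip_force: 0.0
```

```bash
python3 prof.py scene7
```

```text
y -0.045 -0.02 [(np.float64(0.606), 5, 0.1134), (np.float64(0.612), 11, 0.116), (np.float64(0.618), 6, 0.1175), (np.float64(0.624), 8, 0.1227), (np.float64(0.63), 15, 0.1259), (np.float64(0.636), 13, 0.1286), (np.float64(0.642), 11, 0.1298), (np.float64(0.648), 12, 0.1329), (np.float64(0.654), 22, 0.1342), (np.float64(0.66), 47, 0.1255), (np.float64(0.666), 29, 0.1158), (np.float64(0.672), 20, 0.1172), (np.float64(0.678), 61, 0.1082)]
y 0.055 0.075 [(np.float64(0.66), 13, 0.1162), (np.float64(0.666), 10, 0.1157), (np.float64(0.672), 36, 0.1132), (np.float64(0.678), 20, 0.1076)]
```

Sliding well. About 7 mm remains to the ledge.

Emit:
send_rows(
  targets=[
    [0.75,-0.002,0,0,0],
    [0.75,-0.002,0,0,0],
    [0.75,-0.001,0,0,0],
    [0.75,0,0,0,0],
  ],
)

```text
time: 10.8
tool_pos: [0.6198, 0.0156, 0.1228]
tool_rot: [-3.142, 0.0, 1.593]
contact_force: [0.5, -0.3, -0.4]
opening: 0.0687
grip_force: 0.0
```

Emit:
send_rows(
  targets=[
    [0.75,-0.001,0,0,0],
    [0.75,0,0,0,0],
  ],
)

```text
time: 11.0
tool_pos: [0.619, 0.0157, 0.1228]
tool_rot: [3.142, 0.0, 1.593]
contact_force: [0.6, 0.2, 0.9]
opening: 0.0691
grip_force: 0.2
```

Emit:
send_rows(
  targets=[
    [0.75,-0.001,0,0,0],
    [0.75,0,0,0,0],
  ],
)

```text
time: 11.2
tool_pos: [0.6179, 0.0156, 0.1227]
tool_rot: [3.142, 0.0, 1.593]
contact_force: [0.1, -0.6, -1.2]
opening: 0.0687
grip_force: 0.2
```

Emit:
send_rows(
  targets=[
    [0.75,-0.001,0,0,0],
    [0.75,0,0,0,0],
  ],
)

```text
time: 11.4
tool_pos: [0.6169, 0.0157, 0.1227]
tool_rot: [-3.142, 0.0, 1.593]
contact_force: [0.6, 0.5, -0.0]
opening: 0.0688
grip_force: 0.2
```

Emit:
send_rows(
  targets=[
    [0.75,-0.001,0,0,0],
    [0.75,0,0,0,0],
  ],
)

```text
time: 11.6
tool_pos: [0.616, 0.0156, 0.1228]
tool_rot: [3.141, 0.0, 1.593]
contact_force: [1.1, -0.6, -0.2]
opening: 0.0691
grip_force: 0.3
```

Emit:
send_rows(
  targets=[
    [0.75,-0.001,0,0,0],
    [0.75,0,0,0,0],
  ],
)

```text
time: 11.8
tool_pos: [0.6156, 0.0155, 0.123]
tool_rot: [3.14, 0.0, 1.593]
contact_force: [2.7, -0.7, -1.3]
opening: 0.069
grip_force: 1.5
```

```bash
python3 prof.py scene8
```

```text
y -0.045 -0.02 [(np.float64(0.6), 6, 0.1093), (np.float64(0.606), 11, 0.1126), (np.float64(0.612), 7, 0.1158), (np.float64(0.618), 9, 0.1202), (np.float64(0.624), 12, 0.1236), (np.float64(0.63), 15, 0.1254), (np.float64(0.636), 9, 0.1278), (np.float64(0.642), 12, 0.13), (np.float64(0.648), 27, 0.1296), (np.float64(0.654), 44, 0.1219), (np.float64(0.66), 24, 0.1124), (np.float64(0.666), 12, 0.1145), (np.float64(0.672), 20, 0.1168), (np.float64(0.678), 56, 0.109), (np.float64(0.684), 4, 0.1073)]
y 0.055 0.075 [(np.float64(0.654), 27, 0.1151), (np.float64(0.66), 10, 0.1125), (np.float64(0.666), 8, 0.1151), (np.float64(0.672), 34, 0.114), (np.float64(0.678), 27, 0.1085)]
```

Emit:
send_rows(
  targets=[
    [0.75,-0.001,0,0,0],
    [0.75,0,0,0,0],
  ],
)

```text
time: 12.05
tool_pos: [0.6153, 0.0155, 0.1234]
tool_rot: [3.138, 0.0, 1.593]
contact_force: [4.9, -0.4, -0.0]
opening: 0.0686
grip_force: 2.6
```

Emit:
send_rows(
  targets=[
    [0.75,-0.001,0,0,0],
    [0.75,0,0,0,0],
  ],
)

```text
time: 12.25
tool_pos: [0.615, 0.0155, 0.1238]
tool_rot: [3.136, 0.0, 1.593]
contact_force: [7.1, -1.2, 2.5]
opening: 0.0683
grip_force: 3.4
```

Emit:
send_rows(
  targets=[
    [0.75,0.007,0,0,0],
    [0.75,0,0,0.02,0],
    [0.75,0,0,0.045,0],
    [0.75,0,0,0.035,0],
    [0.5,-0.02,-0.045,0,0],
  ],
)

```text
time: 12.75
tool_pos: [0.6032, -0.0259, 0.2278]
tool_rot: [3.132, -0.0, 1.599]
contact_force: [0.8, -1.9, -0.7]
opening: 0.0646
grip_force: 0.0
```

Emit:
send_rows(
  targets=[
    [0.3,-0.02,-0.045,0,0],
    [0,-0.02,-0.045,0,0],
    [0,-0.006,-0.006,0,0],
    [0,0,0,0,0],
    [0,0,0,0,0],
  ],
)

```text
time: 13.25
tool_pos: [0.5541, -0.1245, 0.2226]
tool_rot: [-3.141, -0.001, 1.593]
contact_force: [-0.4, 0.5, -0.2]
opening: 0.0256
grip_force: 0.0
```

```bash
python3 - <<'E'
from h import *
np.set_printoptions(precision=4,suppress=True)
for n in('scene','top'): snap(n,n+'9')
from m1 import wrect
E
python3 - <<'E'
import cv2,numpy as np,sys
sys.path.insert(0,'.')
from h import *
a=cv2.resize(cv2.imread('pics/scene9.png')[170:280,215:355],None,fx=4,fy=4,interpolation=cv2.INTER_CUBIC)
b=cv2.resize(cv2.imread('pics/top9.png')[130:200,185:305],None,fx=5,fy=5,interpolation=cv2.INTER_CUBIC)
b=cv2.copyMakeBorder(b,0,0,0,0,cv2.BORDER_CONSTANT);W=max(a.shape[1],b.shape[1])
c=np.zeros((max(a.shape[0],0)*1+0,800,3),np.uint8)
a=cv2.resize(a,(400,314));b=cv2.resize(b,(400,233));c=np.zeros((314,800,3),np.uint8);c[:,:400]=a;c[:233,400:]=b
cv2.imwrite('pics/c9.png',c);s=observe();print(s['tool_pos'],s['opening'],s['time'])
E
```

```text
mould/empty top
(array([ 564.6955, -358.9927]), array([129.3378,  55.2189]), 86.18920135498047)
(array([ 437.0643, -366.6608]), array([ 54.6871, 130.4015]), 0.9515755772590637)
scene (array([ 437.3119, -280.0361]), array([175.1834, 103.0341]), 37.55022430419922)
scene (array([ 440.8338, -370.8995]), array([ 54.3162, 128.2676]), 1.301019549369812)
scene (array([ 501.8275, -462.619 ]), array([ 18.9252, 200.9872]), 86.27880096435547)
scene (array([ 569.5071, -363.8802]), array([127.9696,  54.6016]), 86.46054077148438)
mat (array([ 498.7394, -361.3677]), array([186.7743, 247.9434]), 85.22834777832031)
base (array([613.7922,  15.9705]), array([202.7006, 361.3642]), 1.8207465410232544) (array([613.7448,  16.0383]), array([195.5435, 354.3048]), 1.8220272064208984)
tray (array([505.4199, 366.1073]), array([257.9616, 205.6465]), 1.927194595336914)
bed plane (gradx,grady,z at .63,.0155) [0.47   0.0055 0.0991] 582 612
bed plane (gradx,grady,z at .63,.0155) [0.4659 0.0123 0.0983] 416 416
stub +y [[0.5929 0.0643 0.1025]
 [0.5926 0.0791 0.1025]
 [0.5931 0.0494 0.1025]
 [0.5979 0.0644 0.1025]]
stub -y [[ 0.5947 -0.0351  0.1025]
 [ 0.5945 -0.0197  0.1025]
 [ 0.595  -0.0494  0.1025]
 [ 0.5996 -0.035   0.1025]]
cheek +y [[0.6293 0.0957 0.111 ]
 [0.6291 0.1025 0.111 ]
 [0.6294 0.0894 0.111 ]]
cheek -y [[ 0.6319 -0.0634  0.111 ]
 [ 0.6318 -0.0584  0.111 ]
 [ 0.632  -0.0683  0.111 ]]
plunger [[0.601  0.1385 0.156 ]]
pad [[ 0.5568 -0.1257  0.083 ]]
[ 0.55447869 -0.12389497  0.22252367] 0.017694232461909258 13.35
```

View pics/c9.png

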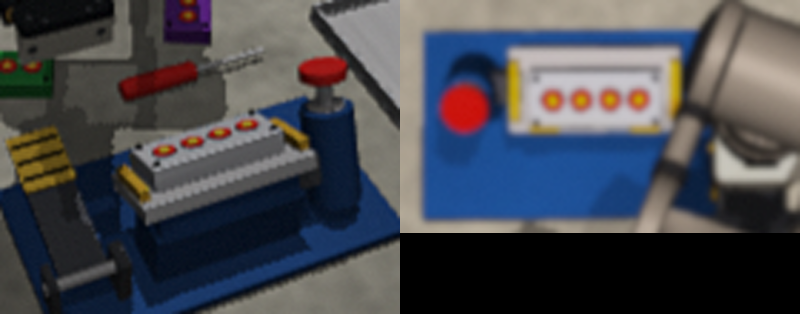

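The mould is seated: in the scene view it lies on the bed at (200,140), between the cheeks and against the stubs. Next I'll press the treadle.

Emit:
send_rows(
  targets=[
    [0,0,-0.002,-0.045,0],
    [0,0,0,-0.045,0],
    [0,0,0,-0.02,0],
    [0,0,0,0,0],
    [0,0,0,-0.01,0],
  ],
)

```text
time: 13.85
tool_pos: [0.5557, -0.1268, 0.1041]
tool_rot: [3.138, 0.001, 1.594]
contact_force: [0.3, -0.1, 0.7]
opening: 0.0003
grip_force: 0.0
```

Emit:
send_rows(
  targets=[
    [0,0,0,-0.01,0],
    [0,-0.001,0,-0.008,0],
    [0,-0.001,0,-0.008,0],
    [0,-0.001,0,-0.008,0],
    [0,0,0,0,0],
  ],
)

```text
time: 14.35
tool_pos: [0.5505, -0.1274, 0.0681]
tool_rot: [-3.141, -0.0, 1.593]
contact_force: [-2.9, -0.3, 5.0]
opening: 0.0004
grip_force: 2.3
```

Emit:
send_rows(
  targets=[
    [0,-0.001,0,-0.006,0],
    [0,-0.001,0,-0.006,0],
    [0,0,0,-0.003,0],
    [0,0,0,0,0],
  ],
)

```text
time: 14.75
tool_pos: [0.5497, -0.1275, 0.0543]
tool_rot: [3.14, 0.0, 1.593]
contact_force: [-1.1, -0.2, 7.0]
opening: 0.0005
grip_force: 3.3
```

Emit:
send_rows(
  targets=[
    [0,0,0,-0.003,0],
    [0,0,0,0,0],
  ],
)

```text
time: 14.95
tool_pos: [0.5497, -0.1276, 0.0515]
tool_rot: [3.14, 0.001, 1.593]
contact_force: [-1.7, 0.6, 6.9]
opening: 0.0006
grip_force: 3.5
```

Emit:
send_rows(
  targets=[
    [0,0,0,-0.003,0],
    [0,0,0,0,0],
  ],
)

```text
time: 15.15
tool_pos: [0.5497, -0.1275, 0.0492]
tool_rot: [3.14, 0.001, 1.593]
contact_force: [-3.0, 1.9, 10.9]
opening: 0.0004
grip_force: 5.4
```

Emit:
send_rows(
  targets=[
    [0,0,0,-0.003,0],
    [0,0,0,0,0],
  ],
)

```text
time: 15.35
tool_pos: [0.5498, -0.1276, 0.0483]
tool_rot: [3.139, 0.001, 1.593]
contact_force: [-9.3, 3.0, 28.6]
opening: 0.0005
grip_force: 13.9
```

Emit:
send_rows(
  targets=[
    [0,0,0,-0.002,0],
    [0,0,0,0,0],
    [0,0,0,0,0],
  ],
)

```text
time: 15.65
tool_pos: [0.5499, -0.1276, 0.0477]
tool_rot: [3.138, 0.002, 1.593]
contact_force: [-13.4, 3.8, 38.3]
opening: 0.0001
grip_force: 19.7
```

The treadle is on its stop: at z 0.048 the force climbs steeply, to 38 N. I'll let it up and move to the plunger.

Emit:
send_rows(
  targets=[
    [0,0,0,0.012,0],
    [0,0,0,0.02,0],
    [0,0,0,0.04,0],
    [0,0,0,0.05,0],
    [0,0,0,0.05,0],
  ],
)

```text
time: 16.15
tool_pos: [0.5489, -0.1273, 0.2164]
tool_rot: [3.141, -0.0, 1.593]
contact_force: [1.5, -0.3, -0.1]
opening: 0.0004
grip_force: 0.0
```

Emit:
send_rows(
  targets=[
    [0,0.006,0.042,0.006,0],
    [0,0.006,0.045,0,0],
    [0,0.006,0.045,0,0],
    [0,0.006,0.045,0,0],
    [0,0.006,0.045,0,0],
  ],
)

```text
time: 16.65
tool_pos: [0.5793, 0.0965, 0.221]
tool_rot: [3.14, -0.0, 1.592]
contact_force: [0.5, -0.4, -0.3]
opening: 0.0005
grip_force: 0.0
```

Emit:
send_rows(
  targets=[
    [0,0.008,0.044,0,0],
    [0,0,0,0,0],
    [0,0,0,0,0],
    [0,0,0,0,0],
  ],
)

```text
time: 17.05
tool_pos: [0.587, 0.1377, 0.2207]
tool_rot: [3.142, 0.0, 1.592]
contact_force: [-0.4, 0.1, -0.4]
opening: 0.0007
grip_force: 0.0
```

Run:
```python
from h import *
from m0 import blobs
np.set_printoptions(precision=4,suppress=True)
p,d=snap('scene','scene10');X=cloud('scene',d)
for m in blobs(p,(22,120,90),(34,255,255),(205,200,260,260),60): print('pad',np.median(X[m],0),m.sum())
h=cv2.cvtColor(p,cv2.COLOR_RGB2HSV);m=((h[...,0]<7)|(h[...,0]>173))&(h[...,1]>150)&(h[...,2]>70)&(abs(X[...,2]-.156)<.02)&(abs(X[...,1]-.139)<.04)
if m.sum(): print('head',m.sum(),np.median(X[m],0),X[m].min(0),X[m].max(0))
print(observe()['tool_pos'])
```

```text
pad [ 0.5611 -0.1285  0.0846] 306
head 58 [0.6214 0.1299 0.1601] [0.6011 0.1172 0.1504] [0.628  0.1559 0.1645]
[0.5871 0.1373 0.2208]
```

Emit:
send_rows(
  targets=[
    [0,0.002,0.001,-0.03,0],
    [0,0,0,-0.015,0],
    [0,0,0,0,0],
    [0,0,0,-0.007,0],
    [0,0,0,0,0],
  ],
)

```text
time: 17.6
tool_pos: [0.5892, 0.139, 0.1689]
tool_rot: [3.141, 0.0, 1.592]
contact_force: [-0.6, 0.2, -0.2]
opening: 0.0006
grip_force: 0.0
```

Emit:
send_rows(
  targets=[
    [0,0,0,-0.004,0],
    [0,0,0,-0.003,0],
    [0,0,0,0,0],
  ],
)

```text
time: 17.9
tool_pos: [0.5889, 0.1397, 0.1615]
tool_rot: [-3.141, 0.0, 1.593]
contact_force: [0.1, -1.0, -0.4]
opening: 0.0005
grip_force: 0.0
```

Emit:
send_rows(
  targets=[
    [0,0.001,0,-0.003,0],
    [0,0.001,0,-0.003,0],
    [0,0,0,0,0],
  ],
)

```text
time: 18.2
tool_pos: [0.5909, 0.1396, 0.1552]
tool_rot: [-3.141, 0.0, 1.593]
contact_force: [-0.2, -1.0, 0.0]
opening: 0.0008
grip_force: 0.0
```

Emit:
send_rows(
  targets=[
    [0,0,0,-0.003,0],
    [0,0,0,0,0],
  ],
)

```text
time: 18.4
tool_pos: [0.5913, 0.1397, 0.1529]
tool_rot: [3.141, -0.0, 1.593]
contact_force: [0.1, 0.1, 2.1]
opening: 0.0003
grip_force: 1.5
```

Emit:
send_rows(
  targets=[
    [0,0.001,0,-0.003,0],
    [0,0.001,0,-0.003,0],
    [0,0,0,0,0],
  ],
)

```text
time: 18.7
tool_pos: [0.5938, 0.1397, 0.1471]
tool_rot: [3.139, -0.0, 1.593]
contact_force: [-0.2, -0.0, 6.0]
opening: 0.0002
grip_force: 2.5
```

Emit:
send_rows(
  targets=[
    [0,0.001,0,-0.003,0],
    [0,0.001,0,-0.003,0],
    [0,0,0,0,0],
  ],
)

```text
time: 19.0
tool_pos: [0.5963, 0.1398, 0.1416]
tool_rot: [3.138, -0.0, 1.593]
contact_force: [0.3, 0.5, 8.5]
opening: 0.0003
grip_force: 3.6
```

Emit:
send_rows(
  targets=[
    [0,0.001,0,-0.003,0],
    [0,0.0,0,0,0],
  ],
)

```text
time: 19.2
tool_pos: [0.5975, 0.1399, 0.139]
tool_rot: [3.137, -0.001, 1.593]
contact_force: [1.7, -0.3, 9.7]
opening: 0.0007
grip_force: 4.1
```

Emit:
send_rows(
  targets=[
    [0,0.001,0,-0.003,0],
    [0,0,0,0,0],
  ],
)

```text
time: 19.4
tool_pos: [0.5986, 0.1399, 0.1367]
tool_rot: [3.137, -0.001, 1.593]
contact_force: [0.7, 1.5, 10.1]
opening: 0.0007
grip_force: 4.5
```

Emit:
send_rows(
  targets=[
    [0,0.001,0,-0.002,0],
    [0,0,0,0,0],
  ],
)

```text
time: 19.6
tool_pos: [0.5988, 0.1399, 0.1363]
tool_rot: [3.138, -0.0, 1.593]
contact_force: [-6.1, 0.0, 23.4]
opening: 0.0007
grip_force: 11.7
```

Emit:
send_rows(
  targets=[
    [0,0.0,0,-0.002,0],
    [0,0,0,0,0],
    [0,0,0,0,0],
  ],
)

```text
time: 19.9
tool_pos: [0.5988, 0.14, 0.1361]
tool_rot: [3.136, -0.0, 1.593]
contact_force: [-11.0, -0.6, 32.3]
opening: 0.0001
grip_force: 17.1
```

Emit:
send_rows(
  targets=[
    [0,-0.005,0,0.015,0],
    [0,-0.005,0,0.025,0],
    [0,0,0,0.045,0],
    [0,-0.02,0.03,0.02,0],
    [0.5,-0.04,0.03,0,0],
  ],
)

```text
time: 20.4
tool_pos: [0.5306, 0.1999, 0.2384]
tool_rot: [3.134, -0.002, 1.59]
contact_force: [0.6, 1.3, -0.3]
opening: 0.0046
grip_force: 0.0
```

Emit:
send_rows(
  targets=[
    [1,-0.05,0.03,0,0],
    [1,0,0,0,0],
    [1,0,0,0,0],
  ],
)

```text
time: 20.7
tool_pos: [0.4846, 0.2259, 0.2358]
tool_rot: [3.141, 0.0, 1.595]
contact_force: [0.0, -0.4, 0.1]
opening: 0.0279
grip_force: 0.0
```

```bash
python3 - <<'E'
from h import *
for n in('scene','top'): snap(n,n+'11')
a=cv2.resize(cv2.imread('pics/scene11.png')[170:280,215:355],(400,314),interpolation=cv2.INTER_CUBIC)
b=cv2.resize(cv2.imread('pics/top11.png')[130:200,185:305],(400,233),interpolation=cv2.INTER_CUBIC)
c=np.zeros((314,800,3),np.uint8);c[:,:400]=a;c[:233,400:]=b
cv2.imwrite('pics/c11.png',c);s=observe();print(s['tool_pos'],s['opening'],s['time'])
E
python3 prof.py scene11b
```

```text
[0.48592203 0.22500247 0.2355437 ] 0.0357894039927871 20.8
y -0.045 -0.02 [(np.float64(0.6), 5, 0.1103), (np.float64(0.606), 11, 0.1136), (np.float64(0.612), 6, 0.1155), (np.float64(0.618), 11, 0.1204), (np.float64(0.624), 10, 0.1229), (np.float64(0.63), 15, 0.1252), (np.float64(0.636), 9, 0.1269), (np.float64(0.642), 10, 0.1296), (np.float64(0.648), 27, 0.1307), (np.float64(0.654), 49, 0.1205), (np.float64(0.66), 20, 0.1124), (np.float64(0.666), 12, 0.1146), (np.float64(0.672), 26, 0.1161), (np.float64(0.678), 51, 0.1096)]
y 0.055 0.075 [(np.float64(0.6), 9, 0.1108), (np.float64(0.606), 6, 0.1141), (np.float64(0.612), 5, 0.1178), (np.float64(0.618), 5, 0.1206), (np.float64(0.624), 9, 0.1236), (np.float64(0.63), 8, 0.1256), (np.float64(0.636), 5, 0.1286), (np.float64(0.642), 11, 0.1316), (np.float64(0.648), 30, 0.1279), (np.float64(0.654), 30, 0.1159), (np.float64(0.66), 9, 0.1131), (np.float64(0.666), 10, 0.1158), (np.float64(0.672), 34, 0.1124), (np.float64(0.678), 19, 0.1074)]
```

View pics/c11.png

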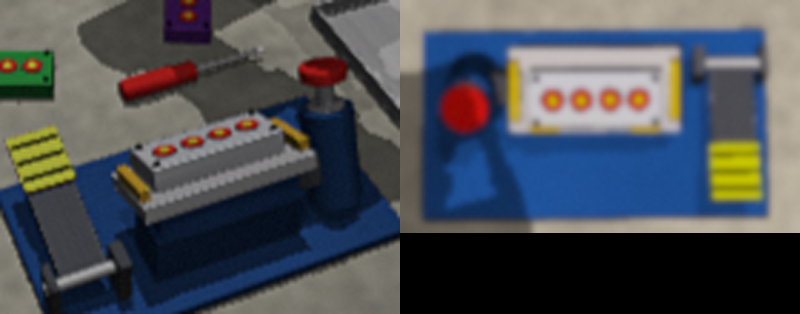

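The mould is still seated, and both the treadle and the plunger have come back up. To pick it up I'll push it up the slope with the low near finger through the ledge gap, then grip it across the bed's back edge.

Emit:
send_rows(
  targets=[
    [1,0.025,-0.035,0,0],
    [1,0.025,-0.035,0,0],
    [1,0.025,-0.035,0,0],
    [1,0.025,-0.035,0,0],
    [1,0.025,-0.035,0,0],
  ],
)

```text
time: 21.35
tool_pos: [0.6117, 0.0475, 0.2351]
tool_rot: [-3.141, 0.0, 1.591]
contact_force: [0.7, -0.2, 0.1]
opening: 0.08
grip_force: 0.0
```

Emit:
send_rows(
  targets=[
    [1,0.024,-0.034,0,0],
    [1,0,0,0,0],
    [1,0,0,-0.04,0],
    [1,0,0,-0.04,0],
    [1,0,0,0,0],
  ],
)

```text
time: 21.85
tool_pos: [0.6307, 0.016, 0.1495]
tool_rot: [-3.13, -0.001, 1.591]
contact_force: [0.1, 0.5, -0.2]
opening: 0.0916
grip_force: 0.0
```

Emit:
send_rows(
  targets=[
    [1,0,0,0,0],
    [1,0,0,0,0],
  ],
)

```text
time: 22.05
tool_pos: [0.6356, 0.0162, 0.1582]
tool_rot: [3.138, 0.0, 1.593]
contact_force: [0.3, 0.5, -0.0]
opening: 0.0918
grip_force: 0.0
```

Emit:
send_rows(
  targets=[
    [1,0,0,-0.02,0],
    [1,0,0,-0.015,0],
    [1,0,0,0,0],
  ],
)

```text
time: 22.35
tool_pos: [0.634, 0.0165, 0.121]
tool_rot: [-3.141, -0.0, 1.593]
contact_force: [-0.5, -0.1, -0.0]
opening: 0.0917
grip_force: 0.0
```

Emit:
send_rows(
  targets=[
    [1,0,0,-0.008,0],
    [1,0,0,-0.007,0],
    [1,0,0,0,0],
    [1,0,0,0,0],
  ],
)

```text
time: 22.75
tool_pos: [0.6343, 0.0164, 0.106]
tool_rot: [3.141, 0.0, 1.593]
contact_force: [0.8, -1.0, 0.3]
opening: 0.092
grip_force: 0.0
```

Emit:
send_rows(
  targets=[
    [1,0.002,0,-0.002,0],
    [1,0.002,0,0,0],
    [1,0.001,0,0,0],
    [1,0,0,0,0],
  ],
)

```text
time: 23.15
tool_pos: [0.6394, 0.0163, 0.1038]
tool_rot: [3.141, 0.0, 1.593]
contact_force: [-0.3, 0.7, 0.6]
opening: 0.0918
grip_force: 0.0
```

Emit:
send_rows(
  targets=[
    [1,0.002,0,0.001,0],
    [1,0.002,0,0.001,0],
    [1,0.002,0,0.001,0],
    [1,0,0,0,0],
  ],
)

```text
time: 23.55
tool_pos: [0.6449, 0.0164, 0.1065]
tool_rot: [-3.141, -0.0, 1.593]
contact_force: [-3.5, -0.2, -1.5]
opening: 0.0919
grip_force: 1.4
```

Emit:
send_rows(
  targets=[
    [1,0.002,0,0.001,0],
    [1,0.002,0,0.001,0],
    [1,0.002,0,0.001,0],
    [1,0.002,0,0.001,0],
    [1,0.002,0,0.001,0],
  ],
)

```text
time: 24.05
tool_pos: [0.6553, 0.0164, 0.1118]
tool_rot: [3.142, 0.0, 1.593]
contact_force: [-3.3, 1.3, -2.0]
opening: 0.0917
grip_force: 1.6
```

Emit:
send_rows(
  targets=[
    [1,0.003,0,0.001,0],
    [1,0.003,0,0.001,0],
    [1,0.003,0,0.001,0],
    [1,0,0,0,0],
  ],
)

```text
time: 24.45
tool_pos: [0.6637, 0.0164, 0.1149]
tool_rot: [-3.14, -0.0, 1.593]
contact_force: [-5.7, -0.2, 1.1]
opening: 0.0918
grip_force: 3.0
```

```bash
python3 prof.py scene12
```

```text
y -0.045 -0.02 [(np.float64(0.594), 4, 0.0982), (np.float64(0.6), 13, 0.1008), (np.float64(0.624), 11, 0.1214), (np.float64(0.63), 11, 0.1241), (np.float64(0.636), 8, 0.1285), (np.float64(0.642), 9, 0.1323), (np.float64(0.648), 16, 0.1342), (np.float64(0.654), 13, 0.1357), (np.float64(0.66), 10, 0.1386), (np.float64(0.666), 16, 0.141), (np.float64(0.672), 43, 0.1368), (np.float64(0.678), 95, 0.1152), (np.float64(0.684), 4, 0.1067)]
y 0.055 0.075 [(np.float64(0.6), 10, 0.0996), (np.float64(0.624), 9, 0.1225), (np.float64(0.63), 11, 0.1256), (np.float64(0.636), 5, 0.1282), (np.float64(0.642), 5, 0.1332), (np.float64(0.648), 7, 0.1338), (np.float64(0.654), 5, 0.1363), (np.float64(0.66), 6, 0.1403)]
```

Emit:
send_rows(
  targets=[
    [1,0.002,0,0.001,0],
    [1,0,0,0,0],
    [1,-0.008,0,0,0],
    [1,-0.007,0,-0.002,0],
    [1,0,0,-0.001,0],
  ],
  grip_force=10,
)

```text
time: 25.0
tool_pos: [0.6508, 0.0164, 0.1131]
tool_rot: [3.14, 0.0, 1.593]
contact_force: [0.3, 0.1, 0.2]
opening: 0.0918
grip_force: 0.0
```

Emit:
send_rows(
  targets=[
    [0.72,0,0,0,0],
    [0.68,0,0,0,0],
    [0.65,0,0,0,0],
    [0.6,0,0,0,0],
    [0.5,0,0,0,0],
  ],
)

```text
time: 25.5
tool_pos: [0.6499, 0.0164, 0.1126]
tool_rot: [-3.138, -0.0, 1.593]
contact_force: [-5.4, -0.3, 1.9]
opening: 0.0597
grip_force: 10.0
```

```bash
python3 prof.py scene13
```

```text
y -0.045 -0.02 [(np.float64(0.594), 4, 0.098), (np.float64(0.6), 15, 0.1), (np.float64(0.606), 5, 0.0977), (np.float64(0.624), 8, 0.1219), (np.float64(0.63), 9, 0.1237), (np.float64(0.636), 10, 0.127), (np.float64(0.642), 10, 0.1302), (np.float64(0.648), 12, 0.1342), (np.float64(0.654), 12, 0.1358), (np.float64(0.66), 14, 0.1385), (np.float64(0.666), 10, 0.1414), (np.float64(0.672), 32, 0.1409), (np.float64(0.678), 104, 0.119), (np.float64(0.684), 11, 0.1237)]
y 0.055 0.075 [(np.float64(0.594), 6, 0.0999), (np.float64(0.6), 8, 0.0992)]
```

Emit:
send_rows(
  targets=[
    [0.5,0,0,0,0],
    [0.5,0,0,0.001,0],
    [0.5,0,0,0.003,0],
    [0.5,0,0,0.004,0],
    [0.5,0,0,0,0],
  ],
  grip_force=30,
)

```text
time: 26.05
tool_pos: [0.6518, 0.0164, 0.1214]
tool_rot: [3.14, 0.0, 1.593]
contact_force: [0.4, -0.6, -4.0]
opening: 0.0584
grip_force: 30.0
```

```bash
python3 prof.py scene14
```

```text
y -0.045 -0.02 [(np.float64(0.594), 4, 0.0981), (np.float64(0.6), 8, 0.1007), (np.float64(0.63), 8, 0.1321), (np.float64(0.636), 11, 0.134), (np.float64(0.642), 9, 0.1385), (np.float64(0.648), 11, 0.1415), (np.float64(0.654), 14, 0.1443), (np.float64(0.66), 15, 0.1463), (np.float64(0.666), 10, 0.1487), (np.float64(0.672), 37, 0.1491), (np.float64(0.678), 101, 0.1161), (np.float64(0.684), 27, 0.1347)]
y 0.055 0.075 []
```

Emit:
send_rows(
  targets=[
    [0.5,0,0,0.01,0],
    [0.5,0,0,0.025,0],
    [0.5,0,0,0.03,0],
    [0.5,0,0,0.03,0],
    [0.5,0,0,0.018,0],
  ],
  grip_force=50,
)

```text
time: 26.6
tool_pos: [0.6519, 0.0164, 0.2374]
tool_rot: [3.137, 0.0, 1.593]
contact_force: [0.1, -0.0, -3.5]
opening: 0.0574
grip_force: 50.0
```

Emit:
send_rows(
  targets=[
    [0.5,-0.012,0.02,0,0],
    [0.5,-0.018,0.035,0,0],
    [0.5,-0.02,0.039,0,0],
    [0.5,-0.02,0.039,0,0],
    [0.5,-0.02,0.039,0,0],
  ],
)

```text
time: 27.1
tool_pos: [0.5603, 0.1897, 0.2346]
tool_rot: [3.141, -0.0, 1.592]
contact_force: [0.3, 0.5, -3.9]
opening: 0.0581
grip_force: 50.0
```

Emit:
send_rows(
  targets=[
    [0.5,-0.02,0.039,0,0],
    [0.5,-0.02,0.039,0,0],
    [0.5,-0.02,0.039,0,0],
    [0.5,-0.02,0.039,0,0],
    [0.5,-0.015,0.022,0,0],
  ],
)

```text
time: 27.6
tool_pos: [0.4645, 0.3692, 0.2346]
tool_rot: [3.141, -0.001, 1.595]
contact_force: [-0.2, -0.1, -3.3]
opening: 0.0579
grip_force: 50.0
```

Emit:
send_rows(
  targets=[
    [0.5,0,0,0,0.01],
    [0.5,0,0,0,0],
    [0.5,0,0,0,0],
  ],
)

```text
time: 27.9
tool_pos: [0.4667, 0.3656, 0.2341]
tool_rot: [3.141, 0.0, 1.602]
contact_force: [0.6, -0.4, -4.8]
opening: 0.0578
grip_force: 50.0
```

Run:
```python
from h import *
p,d=snap('scene','scene15');P=cloud('scene',d).reshape(-1,3);s=observe()['tool_pos'];print(s)
for lo,hi in((-.055,-.025),(.025,.055)):
  Q=P[(P[:,1]>s[1]+lo)&(P[:,1]<s[1]+hi)&(abs(P[:,2]-s[2]-.01)<.035)]
  print([(round(a+.003,3),len(q),round(float(np.median(q[:,2])),4)) for a in np.arange(s[0]-.045,s[0]+.05,.006) for q in [Q[(Q[:,0]>=a)&(Q[:,0]<a+.006)]] if len(q)>3])
```

```text
[0.46685015 0.36546292 0.23400272]
[(np.float64(0.443), 5, 0.2428), (np.float64(0.461), 7, 0.253), (np.float64(0.467), 5, 0.2566), (np.float64(0.473), 8, 0.2576), (np.float64(0.479), 6, 0.2608), (np.float64(0.485), 4, 0.2627), (np.float64(0.491), 34, 0.26), (np.float64(0.497), 41, 0.25)]
[(np.float64(0.497), 15, 0.2491)]
```

The mould hangs tilted about 23° in the grip, so its near bottom edge will touch first. I'll lower it until it does, then let it roll flat under a light grip.

Emit:
send_rows(
  targets=[
    [0.5,0,0,-0.04,0],
    [0.5,0,0,-0.05,0],
    [0.5,0,0,-0.05,0],
    [0.5,0,0,-0.04,0],
    [0.5,0,0,-0.015,0],
  ],
)

```text
time: 28.45
tool_pos: [0.4646, 0.3638, 0.0343]
tool_rot: [-3.135, 0.004, 1.601]
contact_force: [-0.7, -0.0, -3.1]
opening: 0.0578
grip_force: 50.0
```

Emit:
send_rows(
  targets=[
    [0.5,0,0,0,0],
    [0.5,0,0,0,0],
    [0.5,0,0,-0.006,0],
    [0.5,0,0,-0.004,0],
    [0.5,0,0,0,0],
  ],
)

```text
time: 28.95
tool_pos: [0.4661, 0.3663, 0.0289]
tool_rot: [3.141, -0.0, 1.603]
contact_force: [-0.6, 0.1, -3.9]
opening: 0.0579
grip_force: 50.0
```

Emit:
send_rows(
  targets=[
    [0.5,0,0,-0.003,0],
    [0.5,0,0,-0.002,0],
    [0.5,0,0,0,0],
  ],
  grip_force=30,
)

```text
time: 29.25
tool_pos: [0.4659, 0.3663, 0.0235]
tool_rot: [-3.141, 0.0, 1.603]
contact_force: [-0.1, -0.1, -3.5]
opening: 0.0585
grip_force: 30.0
```

Emit:
send_rows(
  targets=[
    [0.5,0,0,-0.002,0],
    [0.5,0,0,-0.002,0],
    [0.5,0,0,0,0],
  ],
)

```text
time: 29.55
tool_pos: [0.466, 0.3663, 0.0194]
tool_rot: [-3.141, 0.0, 1.603]
contact_force: [-0.3, -0.3, -4.0]
opening: 0.0585
grip_force: 30.0
```

Emit:
send_rows(
  targets=[
    [0.5,0,0,-0.002,0],
    [0.5,0,0,0,0],
  ],
  grip_force=20,
)

```text
time: 29.75
tool_pos: [0.4661, 0.3664, 0.0176]
tool_rot: [3.142, 0.0, 1.603]
contact_force: [0.5, -0.2, -2.7]
opening: 0.0592
grip_force: 20.0
```

Emit:
send_rows(
  targets=[
    [0.5,0,0,-0.002,0],
    [0.5,0,0,0,0],
  ],
)

```text
time: 29.95
tool_pos: [0.4663, 0.3666, 0.0169]
tool_rot: [3.141, -0.0, 1.603]
contact_force: [-2.3, -1.7, 5.4]
opening: 0.0591
grip_force: 20.0
```

Contact. I'll keep lowering with less grip.

Emit:
send_rows(
  targets=[
    [0.5,0,0,-0.002,0],
    [0.5,0,0,0,0],
  ],
  grip_force=12,
)

```text
time: 30.15
tool_pos: [0.4669, 0.3667, 0.0154]
tool_rot: [3.139, -0.001, 1.603]
contact_force: [-0.4, -1.9, 8.1]
opening: 0.0597
grip_force: 12.0
```

Emit:
send_rows(
  targets=[
    [0.5,0,0,-0.002,0],
    [0.5,0,0,0,0],
  ],
)

```text
time: 30.35
tool_pos: [0.4676, 0.3668, 0.0137]
tool_rot: [3.138, -0.001, 1.603]
contact_force: [0.7, -1.5, 8.5]
opening: 0.0593
grip_force: 12.0
```

Emit:
send_rows(
  targets=[
    [0.5,0,0,-0.002,0],
    [0.5,0,0,0,0],
  ],
)

```text
time: 30.55
tool_pos: [0.4683, 0.3668, 0.0118]
tool_rot: [3.137, -0.002, 1.603]
contact_force: [2.8, -1.6, 7.8]
opening: 0.0601
grip_force: 12.0
```

Emit:
send_rows(
  targets=[
    [0.5,0,0,-0.002,0],
    [0.5,0,0,0,0],
  ],
)

```text
time: 30.75
tool_pos: [0.469, 0.3669, 0.0099]
tool_rot: [3.135, -0.002, 1.602]
contact_force: [4.6, -3.0, 7.3]
opening: 0.0597
grip_force: 12.0
```

```bash
cat > pt.py <<'E'
from h import *
import sys
p,d=snap('scene',sys.argv[1]);P=cloud('scene',d).reshape(-1,3);s=observe()['tool_pos']
for lo,hi in((-.055,-.02),(.02,.055)):
  Q=P[(P[:,1]>s[1]+lo)&(P[:,1]<s[1]+hi)&(P[:,2]>.015)&(P[:,2]<.06)]
  print([(round(a+.003,3),len(q),round(float(np.median(q[:,2])),4)) for a in np.arange(s[0]-.045,s[0]+.05,.006) for q in [Q[(Q[:,0]>=a)&(Q[:,0]<a+.006)]] if len(q)>3])
E
python3 pt.py scene16
```

```text
[(np.float64(0.445), 5, 0.0279), (np.float64(0.451), 10, 0.0287), (np.float64(0.457), 4, 0.0319), (np.float64(0.463), 10, 0.034), (np.float64(0.469), 9, 0.0361), (np.float64(0.475), 12, 0.0373), (np.float64(0.481), 9, 0.0395), (np.float64(0.487), 10, 0.04), (np.float64(0.493), 18, 0.0416), (np.float64(0.499), 43, 0.0308)]
[]
```

Emit:
send_rows(
  targets=[
    [0.5,0,0,-0.002,0],
    [0.65,0,0,0,0],
    [0.655,0,0,0,0],
    [0.66,0,0,0,0],
    [0.66,0,0,0,0],
  ],
  grip_force=5,
)

```text
time: 31.3
tool_pos: [0.4653, 0.3661, 0.0053]
tool_rot: [-3.14, 0.001, 1.603]
contact_force: [0.2, 0.5, -0.9]
opening: 0.0607
grip_force: 0.1
```

```bash
python3 pt.py scene17
```

```text
[(np.float64(0.447), 10, 0.0269), (np.float64(0.453), 13, 0.0279), (np.float64(0.459), 10, 0.0272), (np.float64(0.465), 14, 0.0285), (np.float64(0.471), 10, 0.0294), (np.float64(0.477), 15, 0.0284), (np.float64(0.483), 16, 0.0275), (np.float64(0.489), 12, 0.027), (np.float64(0.495), 18, 0.0272), (np.float64(0.501), 18, 0.0227)]
[]
```

Emit:
send_rows(
  targets=[
    [0.7,0,0,0.002,0],
    [0.75,0,0,0,0],
    [0.8,0,0,0,0],
    [0.8,0,0,0,0],
    [0.8,0,0,0.02,0],
  ],
)

```text
time: 31.85
tool_pos: [0.4644, 0.3653, 0.0256]
tool_rot: [-3.137, 0.003, 1.603]
contact_force: [0.7, -0.6, 0.6]
opening: 0.0732
grip_force: 0.0
```

Emit:
send_rows(
  targets=[
    [0.8,0,0,0.045,0],
    [0.8,0,0,0.05,0],
    [0.8,0,0,0.05,0],
    [0.8,0,0,0.05,0],
    [0.8,-0.02,-0.045,0,0],
  ],
)

```text
time: 32.35
tool_pos: [0.4526, 0.3266, 0.232]
tool_rot: [3.122, -0.011, 1.606]
contact_force: [1.5, -1.0, 0.9]
opening: 0.0733
grip_force: 0.0
```

Emit:
send_rows(
  targets=[
    [0.8,-0.02,-0.045,0,0],
    [0.8,-0.02,-0.045,0,0],
    [0.8,-0.02,-0.045,0,0],
    [0.8,0,0,0,0],
    [0.8,0,0,0,0],
  ],
)

```text
time: 32.85
tool_pos: [0.3863, 0.1859, 0.2233]
tool_rot: [3.14, -0.001, 1.601]
contact_force: [-0.3, 0.3, -0.1]
opening: 0.0734
grip_force: 0.0
```

Run:
```python
from h import *
for n in('scene','top'): snap(n,n+'20')
a=cv2.resize(cv2.imread('pics/scene20.png'),(400,300));b=cv2.resize(cv2.imread('pics/top20.png'),(400,300))
cv2.imwrite('pics/c20.png',np.hstack([a,b]));s=observe();print(s['tool_pos'],s['time'],s['contact_force'])
```

```text
[0.38688318 0.18701649 0.22306586] 32.95 [ 0.8381912   0.22929349 -0.38312924]
```

View pics/c20.png

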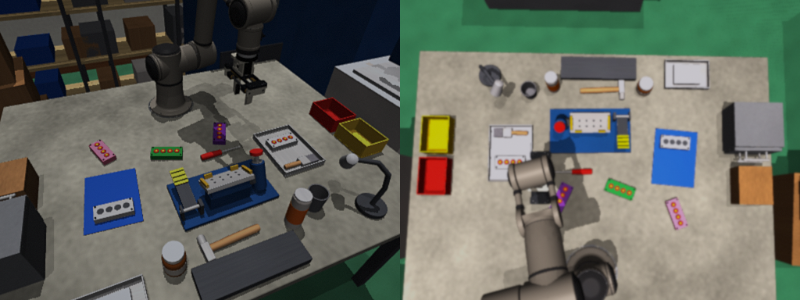

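The mould lies flat in the near part of the tray, at (283,140) in the scene half. The brush, screwdriver and empty mould haven't moved, and the arm is clear.

```bash
python3 -c "from cell import hand_in; print(hand_in())"
```

```text
the job is handed in; nothing more can be done
None
```

The job is handed in, with no verdict returned: the badge mould was seated on the bed, the treadle and then the plunger were pushed to their stops, and the mould now lies flat in the tray (it rolled the last 16° or so flat as the grip eased).

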